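Find the clear slot of a shim block with a feeler gauge

TASK

Take the feeler gauge out of its wooden stand and try its blade in the three slots of the aluminium shim block one after the other, from the robot's left to its right, each time sliding it straight down until it stops; press only lightly, never with more than 25 N. Two of the slots are packed and jam the blade part of the way down: leave the gauge standing, let go, fully home in the one slot that takes the whole blade, its handle resting on the block. Leave the other things on the table where they are.

Things in the scene. Friction and masses are not known exactly. Their poses are not given: they have to be found in the camera images.
- gauge: feeler gauge: flat square-ended steel blade (24 mm along its x, 5 mm thick along its y, 45 mm long) pointing down from a pale wooden handle (34 mm along x, 16 mm along y, 60 mm high; grip its 16 mm). Origin: centre of the blade's lower end; z up. The handle spans 45 to 105 mm above it; its flat underside is the shoulder. About 90 g. Starts upright in the stand, shoulder on the stand's top.
- stand: wooden block 60x50x52 mm, fixed, with an open slot 30x8 mm in its top, in which the gauge stands. Origin: centre of its underside. Lift the gauge more than 45 mm to draw it out.
- shim_block: aluminium block, 60 mm (its x) by 160 mm (its y), top face 68 mm above the table, screwed down on rubber feet that give 1 mm per 5 N; origin: centre of its underside. Three slots along its y, 50 mm apart, look alike. In one, new each time, the blade goes down 45 mm till its shoulder meets the top face; in the others it jams 15 mm below the top face in one, 25 mm in the other.
- slot_left (a point): centre of the mouth of the left (+y) slot, on the block's top face, 68 mm above the table; slot 28 mm along x by 7 mm along y with a 1.5 mm chamfer; axes as the block's (x along the slot's length, y across its width, z up)
- slot_middle (a point): centre of the mouth of the middle slot, on the block's top face, 68 mm above the table; slot 28 mm along x by 7 mm along y with a 1.5 mm chamfer; axes as the block's (x along the slot's length, y across its width, z up)
- slot_right (a point): centre of the mouth of the right (-y) slot, on the block's top face, 68 mm above the table; slot 28 mm along x by 7 mm along y with a 1.5 mm chamfer; axes as the block's (x along the slot's length, y across its width, z up)
- phone: flat black phone 59x124x8 mm; a bystander, not to be disturbed; origin: centre of its underside
- mug: two-tone green mug, 94 mm high; a bystander, not to be disturbed; origin: centre of its underside
- ink: small round ink bottle with black cap, 47 mm wide, 67 mm high; a bystander, not to be disturbed; origin: centre of its underside
- tape: roll of masking tape lying flat, 94 mm across, 25 mm high; a bystander, not to be disturbed; origin: centre of its underside
- tub: round dark sharpener tub, 44 mm wide, 59 mm high; a bystander, not to be disturbed; origin: centre of its underside
- eraser: eraser 23x52x13 mm; a bystander, not to be disturbed; origin: centre of its underside
- glue_stick: upright glue stick, 27 mm wide, 92 mm high; a bystander, not to be disturbed; origin: centre of its underside
There are look-alikes about, which are no part of the job. Of the things like the gauge, leave any that is blue; of the rest the larger one is meant.

How it is judged:
By the outcome, as a careful person would: the job done as asked, in the order asked, and still so for the second after the job is handed in, with the robot touching nothing.
It also fails if it takes over 58 s, if anything falls off the work surface, if the arm or the gripper's body presses on something with over 40 N, if the wrist force passes 120 N, or if a joint passes its speed limit or range.

ROBOT

A 6-joint arm with a two-finger parallel gripper is mounted at the origin on the work surface; the furniture and walls round the work are solid. World frame = base frame: x ahead of the robot, y to its left, z up, the work surface at z = 0. Lengths are in m, angles in rad, forces in N, time in s.
With the tool pointing down it reaches from about 0.35 to 0.85 m from the base axis. Payload 8.1 kg.
Tool frame: the origin (TCP) lies at the very end of the fingers, on their centre line; the grasp point (between the pads) lies 19 mm behind it; z points along the fingers, y is the line along which they close (so a half turn about z gives the same grasp; the last joint's range is limited). The gripper opens to 93 mm and grips with 3 to 60 N. Pads are 15 mm wide; open, the fingers measure 128 mm over their backs; the gripper's body (75 mm by 188 mm) begins 65 mm behind the grasp point.
Start: joints at [1.142, 0.13, 1.488, -0, 1.523, -0.085], TCP at [0.202, 0.565, 0.219] pointing down, gripper open.
Joint ranges: [-2.96, 2.96], [-0.89, 2.26], [0.02, 2.5], [-1.34, 4.48], [0, 2.73], [-2.66, 2.66]. Speed limits (rad/s): [2.39, 2.39, 2.79, 3.14, 3.14, 3.14].

INTERFACE

Orientations are given as a rotation vector (axis times angle).
In Python, from plant import monitor, eyes, ticket gives the robot as it stands.
- The arm moves only by the tool arm_command, never from a script. Its argument "deltas" is a list that holds one entry, the list of rows, each a list of 6 numbers: the shift along the world's x, y, z in cm, then the turn, a rotation vector about the world's x, y, z in degrees. In form: [[[tx, ty, tz, rx, ry, rz], ...]]. A call has 1 to 12 rows; each row shifts and turns the commanded pose from where the row before left it; what a row does not reach is not made up. A row lasts 1/12 s, in which the tool goes at most 41.7 mm and 7.16 degrees, less where a joint would pass 70% of its speed; a pose out of reach is approached as far as the arm can. A call is refused whole if a number of a shift passes 4.17 or a number of a turn 7.16, either way. A call with a gripper value outside its range is refused whole. "gripper" is the opening, from -1 (shut) to 1 (fully open), set as the call begins (left out, the last holds). The fingers move at their own pace and stop on an object; "squeeze" is the grip in N (left out, the last holds). Time passes only in rows, so rows that do not move let the fingers close. It gives the time, the measured TCP pose, the force, the opening and the grip force at its end, in the units of the state.
- monitor.read_state(): the state, without advancing time (a new reading comes with each control period).
- eyes.read_camera(name): name is "scene" or "top" or "wrist"; returns the picture (400x640x3 uint8, blue, green, red); there is no depth.
- eyes.camera_model(name): a dict with "fx", "fy", "cx", "cy" (pixels), "k1" (the pictures are not rectified: a ray, as slopes to the right and down, at radius r is drawn at 1 + k1 r^2 times it, then the intrinsics apply), "rvec" (rotation vector, rad) and "tvec" (3), from world to camera coordinates, as OpenCV has them. Camera axes: x right, y down, z forward; pixel columns grow to the right and rows downward; lengths in m; the calibration is good to about 2 mm. A picture is of the moment at which its call begins: read the wrist's pose just before it. camera_model takes no time and is no camera call; for the wrist camera it gives the pose at the moment of the call.
- ticket.close_job(): hands the job in; it is judged then, once.
The state is a dict: "t": time; "q": joint angles; "dq": joint speeds; "joint_torque": joint torques, N m; "tool_pos": TCP position; "orientation": TCP orientation; "force": force on the tool from outside, world axes, zero at the start; "wrist_torque": the same for the moment, N m; "opening": finger opening in m; "gripper_force": force on a finger pad.
Only numpy, scipy, OpenCV 4.12 (cv2) and the standard library are available. Lean on these libraries where they do the work, as an engineer would, in place of code of your own. Each camera call takes 0.05 s, during which the arm holds its last target. There are 200 camera calls.

## Working session

There is one attempt and no reset: what is moved stays moved. The work goes in short steps, Python scripts to look and compute and a tool call to move; the robot and the scene stay as the last step left them, time stands still between calls to the robot, and variables do not carry over. Pictures are saved under pics/ and viewed, at most 10 in all, crops included, and the job is handed in when it is done.

Besides the shell and the picture viewer there is one more tool, called after "Request:" as name([rows], argument=value, ...), one row to a line, values as JSON. arm_command: Moves the arm, as the interface text tells. Its arguments: {"type":"object","properties":{"deltas":{"type":"array"},"gripper":{"type":"number"},"squeeze":{"type":"number"}},"required":["deltas"]}

```bash
mkdir -p pics; python3 - <<'E'
from plant import monitor, eyes
import cv2
s=monitor.read_state(); print(s)
for n in ("scene","top"):
    cv2.imwrite(f"pics/{n}0.png",eyes.read_camera(n)); print(n,eyes.camera_model(n))
E
```

```text
{'t': 0.0, 'q': array([ 1.14162683e+00,  1.31179925e-01,  1.48922468e+00, -1.80539553e-05,
        1.52299460e+00, -8.53922307e-02]), 'dq': array([ 0.00036026,  0.00135088, -0.00146142,  0.00206131, -0.0022688 ,
       -0.00050305]), 'joint_torque': array([ 1.65382611e-03, -5.59853375e+01, -4.91752768e+01,  7.68359983e-02,
        3.54992808e-02, -1.23166910e-04]), 'tool_pos': array([0.20197974, 0.56439999, 0.21760622]), 'orientation': array([-5.37271645e-01, -3.09485986e+00,  2.75114256e-03]), 'force': array([ 0.45542561, -0.46658422,  0.64414435]), 'wrist_torque': array([-0.03669259,  0.01923487,  0.01240326]), 'gripper_force': 0.0, 'opening': 0.09328073223011177}
scene {'fx': 391.84435772983267, 'fy': 391.84435772983267, 'cx': 320.2533530656728, 'cy': 200.45884642394256, 'k1': -0.07071956997211161, 'rvec': array([ 0.79040476, -2.29955183,  1.37239451]), 'tvec': array([0.39957416, 0.23165676, 0.60581609])}
top {'fx': 364.9960134235857, 'fy': 364.9960134235857, 'cx': 317.49650721448296, 'cy': 199.08766486849856, 'k1': 0.012539476268880426, 'rvec': array([ 2.15494354, -2.0502653 ,  0.237533  ]), 'tvec': array([-0.07752   ,  0.58220753,  0.81234589])}
```

View pics/scene0.png

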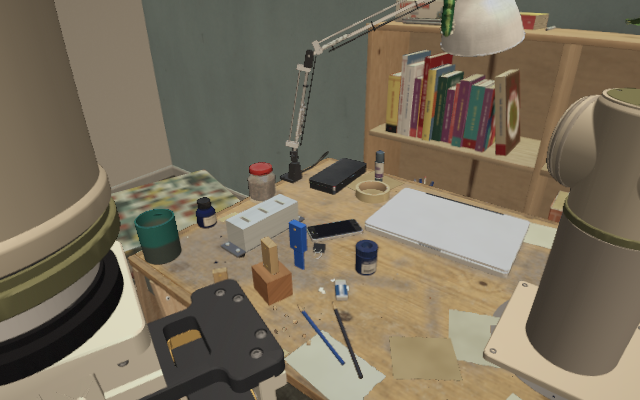

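View pics/top0.png

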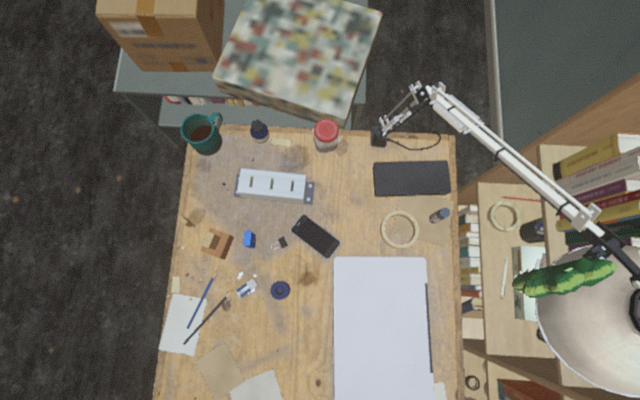

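Scene: the pale gauge is in the stand at (270,255), with a blue look-alike at (298,245), the block at (262,222) and the mug at (158,237). Top: the stand is at (215,242), the block at (272,185), the blue look-alike at (249,239) and a small pale thing at (193,217). Next I'll add helpers and zoom in.

```bash
cat > h.py <<'E'
import numpy as np, cv2
from plant import monitor, eyes
def rt(m): return cv2.Rodrigues(np.array(m["rvec"]))[0], np.array(m["tvec"])
def ray(m,uv):
    d=np.array([(uv[0]-m["cx"])/m["fx"],(uv[1]-m["cy"])/m["fy"]]); p=d.copy()
    for _ in range(20): p=d/(1+m["k1"]*(p@p))
    R,t=rt(m); return -R.T@t, R.T@np.array([p[0],p[1],1.])
def onz(m,uv,z):
    c,d=ray(m,uv); return c+d*(z-c[2])/d[2]
def proj(m,P):
    R,t=rt(m); q=R@np.array(P)+t; p=q[:2]/q[2]; p=p*(1+m["k1"]*(p@p))
    return np.array([p[0]*m["fx"]+m["cx"],p[1]*m["fy"]+m["cy"]])
def tri(m1,a,m2,b):
    c1,d1=ray(m1,a); c2,d2=ray(m2,b)
    s=np.linalg.lstsq(np.c_[d1,-d2],c2-c1,rcond=None)[0]
    p,q=c1+s[0]*d1,c2+s[1]*d2; return (p+q)/2,np.linalg.norm(p-q)
E
python3 - <<'E'
from h import *
T=eyes.camera_model("top"); S=eyes.camera_model("scene")
print("cam",-rt(T)[0].T@rt(T)[1], -rt(S)[0].T@rt(S)[1])
print("origin",proj(T,[0,0,0]),"tcp",proj(T,[.202,.5644,.2176]),proj(S,[.202,.5644,.2176]))
for n,uv,z in [("stand",(215,242),.05),("block",(272,185),.068),("mug",(202,133),.09),("blue",(249,239),.1),("small",(193,217),.03),("tape",(399,230),.02),("phone",(316,236),0),("ink?",(260,130),.06),("tub",(281,290),.05),("glue",(439,215),.09)]: print(n,onz(T,uv,z).round(3))
a=cv2.imread("pics/top0.png")[155:270,170:330]; b=cv2.imread("pics/scene0.png")[185:310,190:350]
cv2.imwrite("pics/c0.png",np.vstack([cv2.resize(a,(640,460)),cv2.resize(b,(640,500))])[:,:] if 0 else cv2.resize(a,(800,575),interpolation=cv2.INTER_CUBIC))
cv2.imwrite("pics/c1.png",cv2.resize(b,(768,600),interpolation=cv2.INTER_CUBIC))
E
```

```text
cam [ 0.39027741 -0.05256754  0.92184652] [0.04478124 0.57775642 0.4944994 ]
origin [282.43759142 462.39474976] tcp [-42.71377196 376.00252268] [140.41748345 513.89059666]
stand [0.472 0.19  0.05 ]
block [0.614 0.063 0.068]
mug [0.73 0.24 0.09]
blue [0.478 0.101 0.1  ]
small [0.533 0.257 0.03 ]
tape [ 0.527 -0.255  0.02 ]
phone [ 0.504 -0.049  0.   ]
ink? [0.758 0.105 0.06 ]
tub [0.369 0.025 0.05 ]
glue [ 0.556 -0.332  0.09 ]
```

View pics/c0.png

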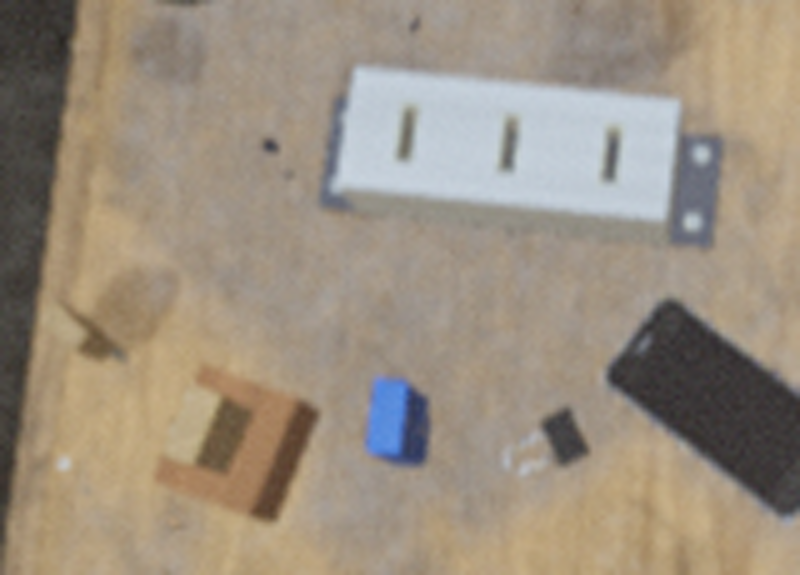

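View pics/c1.png

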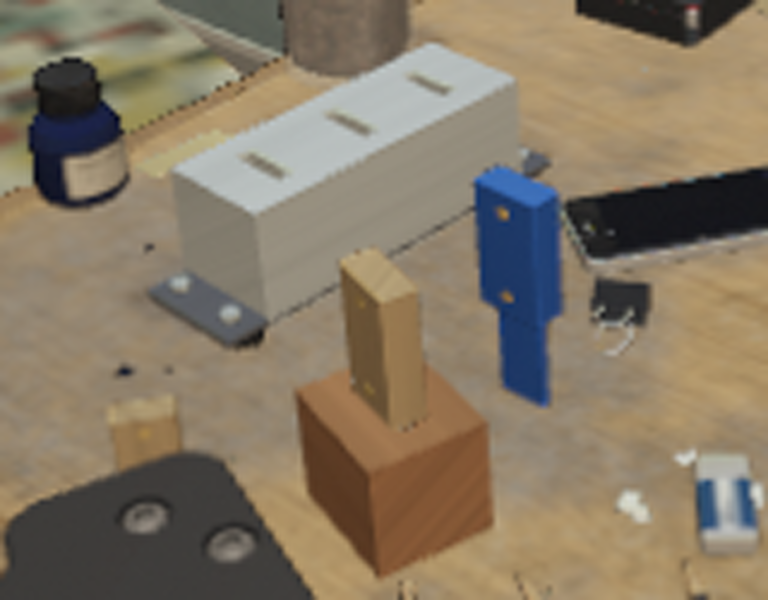

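Crop c0 (5×, origin 170,155) shows the slots at about (408,133), (509,144) and (611,154), with the pale handle top at about (185–222, 390–470). Crop c1 (4.8×, origin 190,185) shows the handle-top corners at (340,260), (375,247), (420,292) and (387,308). The small pale look-alike is at (145,430) and the blue one stands free.

```bash
python3 - <<'E'
from h import *
T=eyes.camera_model("top"); S=eyes.camera_model("scene")
ct=lambda u,v:((u-2)/5+170,(v-2)/5+155)
cs=lambda u,v:((u-1.9)/4.8+190,(v-1.9)/4.8+185)
print("slots top",[onz(T,ct(*p),.068).round(4) for p in [(408,133),(509,144),(611,154)]])
print("slots scene",[onz(S,cs(*p),.068).round(4) for p in [(263,165),(349,122),(430,84)]])
print("blk top corners",[onz(T,ct(*p),.068).round(4) for p in [(355,66),(681,98),(669,220),(335,190)]])
print("blk scene",[onz(S,cs(*p),.068).round(4) for p in [(175,170),(435,43),(518,80),(258,213)]])
print("handle scene",[onz(S,cs(*p),.112).round(4) for p in [(340,260),(375,247),(420,292),(387,308)]])
print("handle top",[onz(T,ct(*p),.112).round(4) for p in [(185,388),(222,395),(203,470),(167,457)]])
print("stand top",[onz(T,ct(*p),.052).round(4) for p in [(205,365),(300,400),(252,512),(155,478)]])
print("stand scene",[onz(S,cs(*p),.052).round(4) for p in [(296,392),(487,423),(378,478)]])
print("blue scene",[onz(S,cs(*p),.105).round(4) for p in [(475,180),(500,167),(560,190),(535,205)]])
s=monitor.read_state(); R=cv2.Rodrigues(s["orientation"])[0]; print(R.round(3))
W=eyes.camera_model("wrist"); Rw,tw=rt(W); print("wrist cam in tool", R.T@(-Rw.T@tw-s["tool_pos"]), (Rw@R).round(3), W["fx"])
E
```

```text
slots top [array([0.6211, 0.1141, 0.068 ]), array([0.6181, 0.0649, 0.068 ]), array([0.6156, 0.0153, 0.068 ])]
slots scene [array([0.6218, 0.1183, 0.068 ]), array([0.6193, 0.0675, 0.068 ]), array([0.6149, 0.0178, 0.068 ])]
blk top corners [array([0.6536, 0.1429, 0.068 ]), array([ 0.6455, -0.017 ,  0.068 ]), array([ 0.5843, -0.0146,  0.068 ]), array([0.591 , 0.1466, 0.068 ])]
blk scene [array([0.65  , 0.1452, 0.068 ]), array([ 0.6429, -0.0151,  0.068 ]), array([ 0.5839, -0.0107,  0.068 ]), array([0.5933, 0.1468, 0.068 ])]
handle scene [array([0.4881, 0.1947, 0.112 ]), array([0.4841, 0.1806, 0.112 ]), array([0.4505, 0.1916, 0.112 ]), array([0.4528, 0.2059, 0.112 ])]
handle top [array([0.487 , 0.1938, 0.112 ]), array([0.4847, 0.1771, 0.112 ]), array([0.4513, 0.1817, 0.112 ]), array([0.4562, 0.1981, 0.112 ])]
stand top [array([0.5056, 0.2038, 0.052 ]), array([0.4911, 0.1568, 0.052 ]), array([0.4373, 0.1738, 0.052 ]), array([0.451 , 0.2211, 0.052 ])]
stand scene [array([0.5052, 0.2087, 0.052 ]), array([0.4346, 0.1778, 0.052 ]), array([0.4446, 0.2251, 0.052 ])]
blue scene [array([0.495 , 0.1143, 0.105 ]), array([0.4938, 0.1007, 0.105 ]), array([0.463 , 0.0996, 0.105 ]), array([0.4636, 0.114 , 0.105 ])]
[[-0.941  0.337 -0.001]
 [ 0.337  0.941 -0.002]
 [ 0.    -0.002 -1.   ]]
wrist cam in tool [ 0.07341092  0.00085057 -0.16489864] [[-0.     1.    -0.001]
 [-0.965 -0.    -0.264]
 [-0.264  0.001  0.965]] 303.35516101316756
```

Request:
arm_command([
  [[2.23,-3.12,0,0,0,0.2],[2.23,-3.12,0,0,0,0.2],[2.23,-3.12,0,0,0,0.2],[2.23,-3.12,0,0,0,0.2],[2.23,-3.12,0,0,0,0.2],[2.23,-3.12,0,0,0,0.2],[2.23,-3.12,0,0,0,0.2],[2.23,-3.12,0,0,0,0.2],[2.23,-3.12,0,0,0,0.2],[2.23,-3.12,0,0,0,0.2],[2.23,-3.12,0,0,0,0.2],[2.23,-3.12,0,0,0,0.2]],
], gripper=0)

```text
t: 1.1
tool_pos: [0.4704, 0.1887, 0.2184]
orientation: [-0.472, -3.106, 0.0]
force: [0.6, 1.0, 0.0]
opening: 0.0469
gripper_force: 0.0
```

Request:
arm_command([
  [[0,0,0,0,0,0],[0,0,0,0,0,0],[0,0,0,0,0,0]],
])

```text
t: 1.35
tool_pos: [0.4694, 0.1906, 0.2182]
orientation: [-0.474, -3.104, -0.0]
force: [0.4, -1.6, -0.5]
opening: 0.0466
gripper_force: 0.0
```

```bash
cat > snap.py <<'E'
import sys,json; from h import *
n=sys.argv[1]; s=monitor.read_state(); W=eyes.camera_model("wrist"); im=eyes.read_camera("wrist")
cv2.imwrite(f"pics/{n}.png",im); json.dump({k:np.array(v).tolist() for k,v in W.items()},open(f"pics/{n}.json","w"))
R=cv2.Rodrigues(s["orientation"])[0]
print("t",s["t"],"tcp",s["tool_pos"].round(4),"F",s["force"].round(2),"yaw_y",np.degrees(np.arctan2(R[1,1],R[0,1])).round(2),"tilt",R[:,2].round(4),"open",s["opening"],s["gripper_force"])
E
python3 snap.py w1
```

```text
t 1.35 tcp [0.4694 0.1906 0.2182] F [ 0.4  -1.6  -0.47] yaw_y 72.64 tilt [-1.2e-03  2.0e-04 -1.0e+00] open 0.046614493317535505 0.0
```

View pics/w1.png

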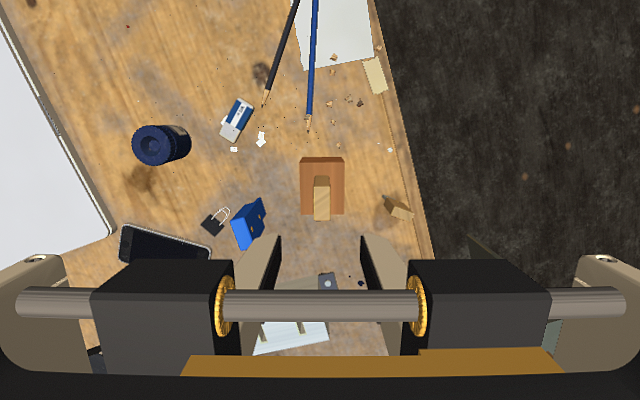

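The wrist view shows the stand at (322,187), the handle blob at (321,198) and the blue look-alike at (248,225). The block is partly hidden at (290,335). I'll zoom in on the handle.

```bash
python3 - <<'E'
import cv2; a=cv2.imread("pics/w1.png")[150:230,280:370]
cv2.imwrite("pics/w1c.png",cv2.resize(a,None,fx=7,fy=7,interpolation=cv2.INTER_CUBIC))
E
```

```text
(no output)
```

View pics/w1c.png

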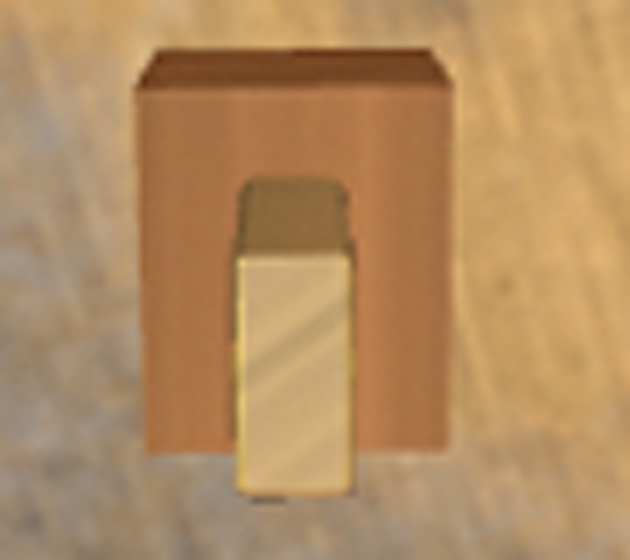

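The handle-top corners are clear at crop (237,250), (351,250), (353,494) and (239,494). The stand-top corners are at (136,88), (452,88), (447,452) and (146,452).

```bash
python3 - <<'E'
from h import *; import json
W={k:np.array(v) for k,v in json.load(open("pics/w1.json")).items()}
c=lambda u,v:((u-3)/7+280,(v-3)/7+150)
H=np.array([onz(W,c(*p),.112) for p in [(237,250),(351,250),(353,494),(239,494)]])
B=np.array([onz(W,c(*p),.052) for p in [(136,88),(452,88),(447,452),(146,452)]])
for n,Q in (("handle",H),("stand",B)):
    d=(Q[2]+Q[3]-Q[0]-Q[1])/2; e=(Q[0]+Q[3]-Q[1]-Q[2])/2
    print(n,Q.mean(0).round(4),"len",np.linalg.norm(d).round(4),np.linalg.norm(e).round(4),"yaw",np.degrees(np.arctan2(d[1],d[0])).round(2),np.degrees(np.arctan2(e[1],e[0])).round(2)-90)
E
```

```text
handle [0.4715 0.1924 0.112 ] len 0.0335 0.0151 yaw -16.83 -197.36
stand [0.4715 0.1928 0.052 ] len 0.0595 0.0493 yaw -16.9 -197.36
```

Request:
arm_command([
  [[0.2,0.2,-1.5,0,0,0.4],[0,0,-1.5,0,0,0],[0,0,-1.5,0,0,0],[0,0,-1.5,0,0,0],[0,0,-1.5,0,0,0],[0,0,-1.5,0,0,0],[0,0,-1.5,0,0,0],[0,0,-1.5,0,0,0],[0,0,-1.5,0,0,0],[0,0,-1.5,0,0,0],[0,0,0,0,0,0],[0,0,0,0,0,0]],
])

```text
t: 2.4
tool_pos: [0.4703, 0.1935, 0.068]
orientation: [-0.458, -3.106, 0.001]
force: [-0.0, 0.4, 1.2]
opening: 0.0465
gripper_force: 0.0
```

Request:
arm_command([
  [[0,0,0,0,0,0],[0,0,0,0,0,0],[0,0,0,0,0,0],[0,0,0,0,0,0],[0,0,0,0,0,0],[0,0,0,0,0,0]],
], gripper=-1, squeeze=35)

```text
t: 2.9
tool_pos: [0.4722, 0.1925, 0.0692]
orientation: [0.462, 3.107, 0.001]
force: [-0.8, 0.0, 2.8]
opening: 0.0155
gripper_force: 35.0
```

Request:
arm_command([
  [[0,0,0.7,0,0,0],[0,0,0.9,0,0,0],[0,0,0.9,0,0,0],[0,0,0.9,0,0,0],[0,0,0.9,0,0,0],[0,0,0.9,0,0,0],[0,0,1.2,0,0,0],[0,0,1.4,0,0,0],[0,0,1.4,0,0,0],[0,0,1.4,0,0,0],[0,0,1.4,0,0,0],[0,0,1.2,0,0,0]],
])

```text
t: 3.9
tool_pos: [0.4721, 0.1926, 0.2026]
orientation: [0.461, 3.106, 0.001]
force: [0.3, 0.6, -1.5]
opening: 0.0158
gripper_force: 35.0
```

Request:
arm_command([
  [[1.5,-1.1,0,0,0,1.4],[1.8,-1.3,0,0,0,1.4],[2,-1.4,0,0,0,1.4],[2,-1.4,0,0,0,1.4],[2,-1.4,0,0,0,1.4],[2,-1.4,0,0,0,1.4],[2,-1.4,0,0,0,1.4],[2,-1.4,0,0,0,1.4],[1.3,-1.1,0,0,0,1.4],[0.7,-0.6,0,0,0,1.4],[0,0,0,0,0,0],[0,0,0,0,0,0]],
])

```text
t: 4.9
tool_pos: [0.6447, 0.0673, 0.2007]
orientation: [-0.082, -3.14, -0.0]
force: [-0.7, 0.3, -0.3]
opening: 0.0158
gripper_force: 35.0
```

```bash
python3 snap.py w2
```

```text
t 4.9 tcp [0.6447 0.0673 0.2007] F [-0.69  0.35 -0.3 ] yaw_y 87.01 tilt [-6.e-04  1.e-04 -1.e+00] open 0.015845052654594145 34.99983608722687
```

View pics/w2.png

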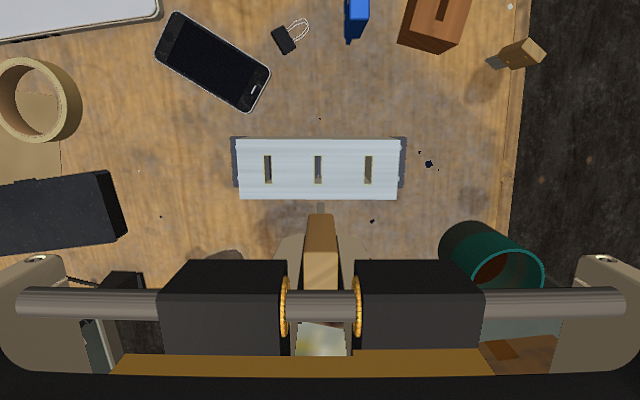

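The wrist view shows all three slots: (368,170) is the robot's left, (318,169) the middle and (268,169) the right. The held gauge's blade tip is near (320,205). Now I'll measure precisely with masks.

```bash
python3 - <<'E'
from h import *; import json
W={k:np.array(v) for k,v in json.load(open("pics/w2.json")).items()}
im=cv2.imread("pics/w2.png"); g=im.astype(int)
# block: bright, bluish (not wood)
m=((g[...,0]>=g[...,2]-5)&(g.min(2)>120)).astype(np.uint8)
m[:120]=0; m[215:]=0; m[:,:225]=0; m[:,420:]=0
n,l,st,ce=cv2.connectedComponentsWithStats(m); k=1+st[1:,4].argmax(); blk=(l==k).astype(np.uint8)
cn=max(cv2.findContours(blk,cv2.RETR_EXTERNAL,cv2.CHAIN_APPROX_NONE)[0],key=cv2.contourArea)
q=cv2.boxPoints(cv2.minAreaRect(cn)); Q=np.array([onz(W,p,.068) for p in q]); print(q.round(1).tolist(),Q.round(4).tolist(),Q.mean(0).round(4))
fill=cv2.drawContours(np.zeros_like(blk),[cn],-1,1,-1); hole=((fill==1)&(blk==0)).astype(np.uint8); 
n,l,st,ce=cv2.connectedComponentsWithStats(hole)
S=[]
for i in range(1,n):
    if st[i,4]>30:
        x,y,w,h,a=st[i]; pts=np.argwhere(l==i)[:,::-1]; r=cv2.minAreaRect(pts.astype(np.float32)); P=onz(W,r[0],.068); S.append(P)
        print(st[i],r,P.round(4))
S=sorted(S,key=lambda p:-p[1]); d=S[0]-S[-1]; print("spacing",np.linalg.norm(d),"yaw",np.degrees(np.arctan2(-d[0],d[1])))
a=im[125:255,225:415]; cv2.imwrite("pics/w2c.png",cv2.resize(a,None,fx=4.2,fy=4.2,interpolation=cv2.INTER_CUBIC))
# expected blade tip
R=cv2.Rodrigues(np.array(monitor.read_state()["orientation"]))[0]; p=monitor.read_state()["tool_pos"]
print("exp tip px",[proj(W,p+R@[sx*.012,sy*.0025,.061]).round(1) for sx in(-1,1) for sy in (-1,1)])
E
```

```text
[[235.0, 139.0], [401.0, 139.0], [401.0, 199.0], [235.0, 199.0]] [[0.5855, -0.011, 0.068], [0.5939, 0.1492, 0.068], [0.6539, 0.1502, 0.068], [0.6451, -0.0184, 0.068]] [0.6196 0.0675 0.068 ]
[262 154  11  31 299] ((267.3778076171875, 169.06759643554688), (30.223772048950195, 9.824808120727539), 87.61405944824219) [0.6163 0.0175 0.068 ]
[313 155  10  30 300] ((317.5, 169.5), (29.0, 9.0), 90.0) [0.6194 0.067  0.068 ]
[363 155  11  31 305] ((367.9707336425781, 169.99827575683594), (9.689133644104004, 30.535451889038086), 3.3664608001708984) [0.6225 0.1169 0.068 ]
spacing 0.099533800169606 yaw -3.5319540001237484
exp tip px [array([316.4, 230.3]), array([322.7, 230.3]), array([316.3, 201. ]), array([322.8, 201. ])]
```

View pics/w2c.png

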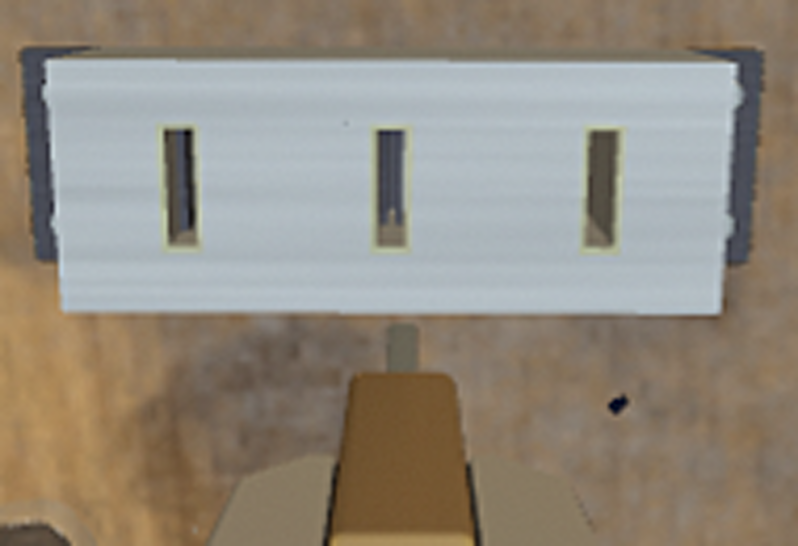

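The tip sits about 0.8 mm to +y of the TCP line. The slot centres are left (0.6225,0.1169), middle (0.6194,0.0670) and right (0.6163,0.0175), with yaw −3.5°. Moving above the left slot.

Request:
arm_command([
  [[-0.2,0.6,-0.6,0,0,-0.5],[-0.4,0.9,-1,0,0,0],[-0.5,1,-1,0,0,0],[-0.5,1,-1,0,0,0],[-0.4,0.8,-1,0,0,0],[-0.26,0.58,-0.9,0,0,0],[0,0,-0.5,0,0,0],[0,0,0,0,0,0],[0,0,0,0,0,0],[0,0,0,0,0,0]],
])

```text
t: 5.78
tool_pos: [0.6228, 0.1159, 0.1413]
orientation: [0.094, 3.139, -0.0]
force: [-0.7, 0.4, -0.3]
opening: 0.016
gripper_force: 35.0
```

```bash
python3 snap.py w3; python3 - <<'E'
from h import *; im=cv2.imread("pics/w3.png"); cv2.imwrite("pics/w3c.png",cv2.resize(im[130:270,240:400],None,fx=4.2,fy=4.2,interpolation=cv2.INTER_CUBIC))
E
```

```text
t 5.7833 tcp [0.6228 0.1159 0.1413] F [-0.69  0.4  -0.31] yaw_y 86.57 tilt [ 1.e-03 -1.e-04 -1.e+00] open 0.015995506888914452 34.99980390071869
```

View pics/w3c.png

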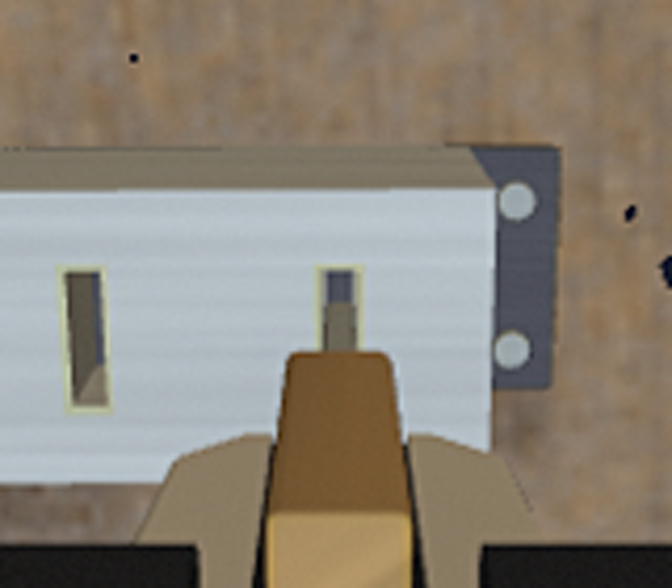

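The blade (u≈340) lines up with the left slot (u≈340). Descending to just above the 15 mm depth.

Request:
arm_command([
  [[0,0,-0.4,0,0,0],[0,0,-0.4,0,0,0],[0,0,-0.2,0,0,0],[0,0,-0.2,0,0,0],[0,0,-0.2,0,0,0],[0,0,-0.2,0,0,0],[0,0,-0.2,0,0,0],[0,0,-0.2,0,0,0],[0,0,-0.2,0,0,0],[0,0,-0.2,0,0,0],[0,0,0,0,0,0]],
])

```text
t: 6.75
tool_pos: [0.6219, 0.1163, 0.116]
orientation: [-0.093, -3.139, 0.0]
force: [-0.6, -0.3, -1.5]
opening: 0.0157
gripper_force: 35.0
```

Request:
arm_command([
  [[0,0,-0.1,0,0,0],[0,0,-0.1,0,0,0],[0,0,-0.1,0,0,0],[0,0,0,0,0,0],[0,0,0,0,0,0]],
])

```text
t: 7.17
tool_pos: [0.6222, 0.1163, 0.1136]
orientation: [-0.093, -3.14, 0.0]
force: [0.3, -0.3, -0.3]
opening: 0.0159
gripper_force: 35.0
```

Request:
arm_command([
  [[0,0,-0.1,0,0,0],[0,0,-0.1,0,0,0],[0,0,0,0,0,0],[0,0,0,0,0,0]],
])

```text
t: 7.5
tool_pos: [0.6221, 0.1163, 0.1115]
orientation: [-0.093, -3.14, 0.0]
force: [-0.1, -0.3, -0.5]
opening: 0.0156
gripper_force: 35.0
```

Request:
arm_command([
  [[0,0,-0.2,0,0,0],[0,0,-0.2,0,0,0],[0,0,-0.1,0,0,0],[0,0,-0.1,0,0,0],[0,0,-0.1,0,0,0],[0,0,-0.1,0,0,0],[0,0,0,0,0,0],[0,0,0,0,0,0]],
])

```text
t: 8.17
tool_pos: [0.6222, 0.1163, 0.1036]
orientation: [-0.093, -3.14, 0.0]
force: [-0.7, 0.9, -1.0]
opening: 0.0161
gripper_force: 35.0
```

Request:
arm_command([
  [[0,0,-0.1,0,0,0],[0,0,-0.1,0,0,0],[0,0,0,0,0,0],[0,0,0,0,0,0]],
])

```text
t: 8.5
tool_pos: [0.6222, 0.1163, 0.1015]
orientation: [-0.093, -3.14, 0.0]
force: [-0.0, -0.1, -0.1]
opening: 0.0155
gripper_force: 35.0
```

Request:
arm_command([
  [[0,0,-0.2,0,0,0],[0,0,-0.2,0,0,0],[0,0,-0.2,0,0,0],[0,0,-0.2,0,0,0],[0,0,-0.2,0,0,0],[0,0,-0.2,0,0,0],[0,0,-0.2,0,0,0],[0,0,-0.1,0,0,0],[0,0,0,0,0,0],[0,0,0,0,0,0]],
])

```text
t: 9.33
tool_pos: [0.6222, 0.1163, 0.0866]
orientation: [-0.093, -3.14, 0.0]
force: [0.7, 1.2, -0.4]
opening: 0.0157
gripper_force: 35.0
```

Request:
arm_command([
  [[0,0,-0.1,0,0,0],[0,0,-0.1,0,0,0],[0,0,-0.1,0,0,0],[0,0,0,0,0,0],[0,0,0,0,0,0]],
])

```text
t: 9.75
tool_pos: [0.6225, 0.1163, 0.0842]
orientation: [0.093, 3.14, 0.0]
force: [-2.2, -0.5, 4.1]
opening: 0.0157
gripper_force: 35.0
```

Request:
arm_command([
  [[0,0,-0.1,0,0,0],[0,0,0,0,0,0],[0,0,0,0,0,0]],
])

```text
t: 10.0
tool_pos: [0.6225, 0.1163, 0.0835]
orientation: [0.093, 3.14, 0.0]
force: [-3.2, -0.4, 7.0]
opening: 0.0159
gripper_force: 35.0
```

Left slot: the shoulder stops at full depth (45 mm) with 7 N. Drawing out and moving to the middle slot.

Request:
arm_command([
  [[0,0,0.3,0,0,0],[0,0,0.5,0,0,0],[0,0,0.6,0,0,0],[0,0,0.7,0,0,0],[0,0,0.8,0,0,0],[0,0,0.8,0,0,0],[0,0,0.8,0,0,0],[0,0,0.7,0,0,0],[0,0,0.5,0,0,0],[0,0,0.2,0,0,0],[0,0,0,0,0,0]],
])

```text
t: 10.92
tool_pos: [0.6226, 0.1163, 0.1425]
orientation: [0.093, 3.139, 0.0]
force: [0.1, 0.4, -1.3]
opening: 0.0157
gripper_force: 35.0
```

Request:
arm_command([
  [[0,-0.5,0,0,0,0],[-0.1,-1,0,0,0,0],[-0.1,-1,0,0,0,0],[-0.1,-1,0,0,0,0],[0,-1,0,0,0,0],[0,-0.5,0,0,0,0],[0,0,0,0,0,0],[0,0,0,0,0,0],[0,0,0,0,0,0]],
])

```text
t: 11.67
tool_pos: [0.6193, 0.0664, 0.1417]
orientation: [0.093, 3.14, 0.0]
force: [0.3, -0.5, -0.5]
opening: 0.0155
gripper_force: 35.0
```

```bash
python3 snap.py w4; python3 - <<'E'
from h import *; import json
# dark mouth of middle slot ahead of handle and blade: column profile
W={k:np.array(v) for k,v in json.load(open("pics/w4.json")).items()}
p=monitor.read_state()["tool_pos"]
print("slot mid px",proj(W,[.6194,.067,.068]),"mouth far/near",proj(W,[.6054,.0679,.068]),proj(W,[.6334,.0661,.068]))
g=cv2.imread("pics/w4.png")[:,:,:].astype(int); 
for v in range(190,216,2): print(v,g[v,308:336].sum(1)//3)
E
```

```text
t 11.6667 tcp [0.6193 0.0664 0.1417] F [ 0.28 -0.54 -0.54] yaw_y 86.59 tilt [ 1.e-04  3.e-04 -1.e+00] open 0.015453669912029393 34.99991834163666
slot mid px [319.67313408 211.55258526] mouth far/near [319.74582272 194.99062278] [319.6027134  227.62385312]
190 [174 174 175 174 174 173 174 173 174 174 174 175 174 174 174 175 175 173
 175 175 176 175 174 177 174 175 175 175]
192 [178 177 177 177 178 177 179 179 180 179 179 179 180 179 180 179 180 179
 178 179 178 178 179 177 179 179 181 181]
194 [178 179 178 178 178 176 168 166 158 162 162 162 160 161 161 158 158 168
 173 178 178 179 179 178 177 178 179 177]
196 [177 176 178 177 177 176 169 154  57  71  62  57  72  67  73  95 109 172
 173 177 178 178 177 177 177 177 176 178]
198 [180 179 180 179 182 179 174 159  93  99  69  66  77  74  81  98 113 175
 176 180 180 180 179 180 180 180 178 179]
200 [181 179 180 181 181 178 175 159  92  97  69  64  78  73  81 100 114 175
 177 181 181 180 179 181 180 182 180 180]
202 [177 177 178 178 180 178 173 161  91  97  80  81  91  90  89  83 112 174
 175 178 178 177 178 178 178 177 178 177]
204 [180 180 180 179 181 181 173 160  87  93  86  90  91  92  93  86 107 174
 177 181 180 181 181 180 180 180 180 180]
206 [180 181 180 180 181 180 175 161  90  99  87  90  91  92  91  86 111 177
 178 183 181 182 181 181 181 181 181 182]
208 [180 179 179 180 180 178 173 161  89  95  89  91  93  93  90  88 115 175
 176 181 180 180 179 178 180 179 179 179]
210 [179 179 177 177 179 178 175 159  88  89  90  92  93  91  92  88 115 173
 175 178 178 178 178 178 177 178 176 178]
212 [178 180 180 176 176 177 174 158  89  79  90  92  92  90  88  90 120 172
 173 177 178 177 178 182 180 179 178 176]
214 [161  91  63  60  63  64  65  68  71  73  74  75  75  75  77  75  73  71
  69  67  68  68  71 102 149 184 175 175]
```

Blade (u 318–323) is centred in the middle slot (316–324). Descending.

Request:
arm_command([
  [[0,0,-0.4,0,0,0],[0,0,-0.4,0,0,0],[0,0,-0.3,0,0,0],[0,0,-0.2,0,0,0],[0,0,-0.2,0,0,0],[0,0,-0.2,0,0,0],[0,0,-0.2,0,0,0],[0,0,-0.2,0,0,0],[0,0,-0.2,0,0,0],[0,0,-0.2,0,0,0],[0,0,0,0,0,0]],
])

```text
t: 12.63
tool_pos: [0.6189, 0.0663, 0.1161]
orientation: [-0.093, -3.14, 0.0]
force: [0.2, 0.5, -0.2]
opening: 0.0161
gripper_force: 35.0
```

Request:
arm_command([
  [[0,0,-0.1,0,0,0],[0,0,-0.1,0,0,0],[0,0,-0.1,0,0,0],[0,0,0,0,0,0],[0,0,0,0,0,0]],
])

```text
t: 13.05
tool_pos: [0.6192, 0.0663, 0.1136]
orientation: [-0.093, -3.14, 0.0]
force: [-0.9, 0.8, -1.5]
opening: 0.0161
gripper_force: 35.0
```

Request:
arm_command([
  [[0,0,-0.1,0,0,0],[0,0,-0.1,0,0,0],[0,0,0,0,0,0],[0,0,0,0,0,0]],
])

```text
t: 13.38
tool_pos: [0.6191, 0.0663, 0.1115]
orientation: [-0.093, -3.14, 0.0]
force: [0.3, -0.6, -0.5]
opening: 0.0158
gripper_force: 35.0
```

Request:
arm_command([
  [[0,0,-0.1,0,0,0],[0,0,-0.1,0,0,0],[0,0,-0.1,0,0,0],[0,0,-0.1,0,0,0],[0,0,-0.1,0,0,0],[0,0,-0.1,0,0,0],[0,0,0,0,0,0],[0,0,0,0,0,0]],
])

```text
t: 14.05
tool_pos: [0.6192, 0.0663, 0.1055]
orientation: [-0.093, -3.14, 0.0]
force: [0.1, 0.5, -0.7]
opening: 0.0158
gripper_force: 35.0
```

Depth is about 24.4 mm; stepping on gently.

Request:
arm_command([
  [[0,0,-0.1,0,0,0],[0,0,-0.1,0,0,0],[0,0,0,0,0,0],[0,0,0,0,0,0]],
])

```text
t: 14.38
tool_pos: [0.6195, 0.0664, 0.1042]
orientation: [0.093, 3.14, 0.0]
force: [-0.7, -0.5, 4.1]
opening: 0.0156
gripper_force: 35.0
```

Request:
arm_command([
  [[0,0,-0.1,0,0,0],[0,0,0,0,0,0],[0,0,0,0,0,0]],
])

```text
t: 14.63
tool_pos: [0.6196, 0.0664, 0.1035]
orientation: [0.093, 3.139, 0.0]
force: [-2.4, 0.8, 6.7]
opening: 0.0158
gripper_force: 35.0
```

Middle slot jams at 25 mm. Drawing out and going to the right slot.

Request:
arm_command([
  [[0,0,0.2,0,0,0],[0,0,0.4,0,0,0],[0,0,0.6,0,0,0],[0,0,0.7,0,0,0],[0,0,0.7,0,0,0],[0,0,0.6,0,0,0],[0,0,0.4,0,0,0],[0,0,0.3,0,0,0],[0,0,0,0,0,0]],
])

```text
t: 15.38
tool_pos: [0.6198, 0.0663, 0.1427]
orientation: [0.093, 3.139, 0.0]
force: [-0.2, -0.1, -0.6]
opening: 0.0156
gripper_force: 35.0
```

Request:
arm_command([
  [[0,-0.5,0,0,0,0],[-0.1,-1,0,0,0,0],[-0.1,-1,0,0,0,0],[-0.1,-1,0,0,0,0],[0,-1,0,0,0,0],[0,-0.5,0,0,0,0],[0,0,0,0,0,0],[0,0,0,0,0,0],[0,0,0,0,0,0]],
])

```text
t: 16.13
tool_pos: [0.6162, 0.0164, 0.1416]
orientation: [0.093, 3.14, 0.0]
force: [0.1, 0.9, -0.7]
opening: 0.0157
gripper_force: 35.0
```

```bash
python3 snap.py w5; python3 - <<'E'
from h import *
g=cv2.imread("pics/w5.png").astype(int)
for v in range(196,212,4): print(v,g[v,308:336].sum(1)//3)
E
```

```text
t 16.1333 tcp [0.6162 0.0164 0.1416] F [ 0.09  0.92 -0.73] yaw_y 86.59 tilt [ 0.e+00  3.e-04 -1.e+00] open 0.015734575116856542 34.99982178211212
196 [176 175 175 176 177 176 169 154  77  60  62  56  71  64  61  78 132 167
 169 178 176 175 176 176 177 176 176 176]
200 [179 179 179 179 181 180 177 160  84  69  74  78  77  76  70  84 137 173
 173 182 181 180 180 182 181 182 180 182]
204 [181 181 182 181 181 180 178 161  83  67  89  91  91  93  93  85 107 177
 180 184 182 180 181 181 182 180 181 181]
208 [178 178 178 177 179 180 176 162  82  70  93  92  93  93  92  88 115 176
 175 181 179 180 180 179 179 179 180 179]
```

Aligned (blade 318–323, mouth 316–324). Descending into the right slot.

Request:
arm_command([
  [[0,0,-0.4,0,0,0],[0,0,-0.4,0,0,0],[0,0,-0.3,0,0,0],[0,0,-0.2,0,0,0],[0,0,-0.2,0,0,0],[0,0,-0.2,0,0,0],[0,0,-0.2,0,0,0],[0,0,-0.2,0,0,0],[0,0,-0.2,0,0,0],[0,0,-0.2,0,0,0],[0,0,0,0,0,0]],
])

```text
t: 17.1
tool_pos: [0.616, 0.0163, 0.1161]
orientation: [-0.093, -3.14, -0.0]
force: [-0.0, 0.1, -1.3]
opening: 0.0157
gripper_force: 35.0
```

Request:
arm_command([
  [[0,0,-0.1,0,0,0],[0,0,-0.1,0,0,0],[0,0,-0.1,0,0,0],[0,0,0,0,0,0],[0,0,0,0,0,0]],
])

```text
t: 17.52
tool_pos: [0.6165, 0.0163, 0.1143]
orientation: [0.093, 3.139, -0.0]
force: [-1.3, 0.1, 3.5]
opening: 0.016
gripper_force: 35.0
```

Request:
arm_command([
  [[0,0,-0.1,0,0,0],[0,0,0,0,0,0],[0,0,0,0,0,0]],
])

```text
t: 17.77
tool_pos: [0.6166, 0.0163, 0.1135]
orientation: [0.093, 3.139, 0.0]
force: [-2.3, 0.8, 7.4]
opening: 0.0155
gripper_force: 35.0
```

Right slot jams at 15 mm. Returning to the left slot.

Request:
arm_command([
  [[0,0,0.2,0,0,0],[0,0,0.4,0,0,0],[0,0,0.6,0,0,0],[0,0,0.6,0,0,0],[0,0,0.6,0,0,0],[0,0,0.4,0,0,0],[0,0,0.1,0,0,0],[0,0,0,0,0,0]],
])

```text
t: 18.43
tool_pos: [0.6166, 0.0163, 0.1423]
orientation: [0.093, 3.139, -0.0]
force: [0.5, 0.6, -1.4]
opening: 0.0159
gripper_force: 35.0
```

Request:
arm_command([
  [[0,0.5,0,0,0,0],[0.1,1,0,0,0,0],[0.1,1.5,0,0,0,0],[0.1,1.5,0,0,0,0],[0.1,1.5,0,0,0,0],[0.1,1.5,0,0,0,0],[0.1,1.5,0,0,0,0],[0,0.7,0,0,0,0],[0,0.3,0,0,0,0],[0,0,0,0,0,0],[0,0,0,0,0,0],[0,0,0,0,0,0]],
])

```text
t: 19.43
tool_pos: [0.6222, 0.1156, 0.1416]
orientation: [-0.094, -3.14, 0.0]
force: [-0.2, -0.7, -0.8]
opening: 0.016
gripper_force: 35.0
```

```bash
python3 snap.py w6; python3 - <<'E'
from h import *
g=cv2.imread("pics/w6.png").astype(int)
for v in range(196,212,4): print(v,g[v,308:336].sum(1)//3)
E
```

```text
t 19.4333 tcp [0.6222 0.1156 0.1416] F [-0.21 -0.71 -0.76] yaw_y 86.56 tilt [-1.e-04 -3.e-04 -1.e+00] open 0.016022365934123234 34.99989330768585
196 [187 188 188 189 188 188 187 179 166  97 100  73  78  79  76  82 108 140
 183 184 189 188 189 188 188 187 188 188]
200 [189 191 190 191 190 191 190 184 169 100 106  77  83  82  78  83 110 140
 183 186 192 190 189 190 189 190 190 190]
204 [188 188 188 188 189 189 188 183 165  62  92  96  97  98  98  96  99 139
 179 185 189 188 188 189 188 187 188 188]
208 [188 188 189 190 188 189 188 183 169  87  93  96  97  97  98  95 101 140
 182 185 189 187 187 188 187 187 187 188]
```

Request:
arm_command([
  [[0,0.05,-0.4,0,0,0],[0,0,-0.4,0,0,0],[0,0,-0.3,0,0,0],[0,0,-0.3,0,0,0],[0,0,-0.3,0,0,0],[0,0,-0.3,0,0,0],[0,0,-0.3,0,0,0],[0,0,-0.3,0,0,0],[0,0,0,0,0,0]],
])

```text
t: 20.23
tool_pos: [0.6218, 0.1168, 0.1147]
orientation: [-0.093, -3.139, 0.0]
force: [-0.5, -0.4, -1.3]
opening: 0.0161
gripper_force: 35.0
```

Request:
arm_command([
  [[0,0,-0.3,0,0,0],[0,0,-0.3,0,0,0],[0,0,-0.3,0,0,0],[0,0,-0.3,0,0,0],[0,0,-0.3,0,0,0],[0,0,-0.3,0,0,0],[0,0,-0.3,0,0,0],[0,0,-0.3,0,0,0],[0,0,-0.3,0,0,0],[0,0,-0.2,0,0,0],[0,0,0,0,0,0],[0,0,0,0,0,0]],
])

```text
t: 21.23
tool_pos: [0.6221, 0.1168, 0.0865]
orientation: [-0.093, -3.14, 0.0]
force: [-0.9, 1.4, -0.6]
opening: 0.0157
gripper_force: 35.0
```

Request:
arm_command([
  [[0,0,-0.1,0,0,0],[0,0,-0.1,0,0,0],[0,0,-0.1,0,0,0],[0,0,0,0,0,0],[0,0,0,0,0,0]],
])

```text
t: 21.65
tool_pos: [0.6225, 0.1168, 0.0843]
orientation: [0.093, 3.14, 0.0]
force: [-0.7, -0.8, 3.5]
opening: 0.0158
gripper_force: 35.0
```

Shoulder seated at 3.5 N. Releasing and retreating upward.

Request:
arm_command([
  [[0,0,0,0,0,0],[0,0,0,0,0,0],[0,0,0,0,0,0],[0,0,0,0,0,0],[0,0,0,0,0,0],[0,0,0,0,0,0]],
], gripper=-0.2)

```text
t: 22.15
tool_pos: [0.6221, 0.1168, 0.0835]
orientation: [-0.093, -3.14, 0.0]
force: [0.6, 0.2, 0.2]
opening: 0.0369
gripper_force: 0.0
```

Request:
arm_command([
  [[0,0,0.5,0,0,0],[0,0,1,0,0,0],[0,0,1,0,0,0],[0,0,1.5,0,0,0],[0,0,1.5,0,0,0],[0,0,1.5,0,0,0],[0,0,1.5,0,0,0],[0,0,1.5,0,0,0],[0,0,1.5,0,0,0],[0,0,1,0,0,0],[0,0,0,0,0,0],[0,0,0,0,0,0]],
])

```text
t: 23.15
tool_pos: [0.6228, 0.1169, 0.2099]
orientation: [0.093, 3.138, 0.0]
force: [0.4, -0.3, -0.5]
opening: 0.0372
gripper_force: 0.0
```

```bash
python3 snap.py w7; python3 - <<'E'
from h import *
a=cv2.imread("pics/w7.png")[130:280,220:420]; b=eyes.read_camera("scene")[185:310,190:350]
cv2.imwrite("pics/fin.png",np.hstack([cv2.resize(a,(400,300)),cv2.resize(b,(384,300))]))
E
```

```text
t 23.15 tcp [0.6228 0.1169 0.2099] F [ 0.45 -0.33 -0.5 ] yaw_y 86.6 tilt [ 2.2e-03  2.0e-04 -1.0e+00] open 0.03722432494373146 0.0
```

View pics/fin.png

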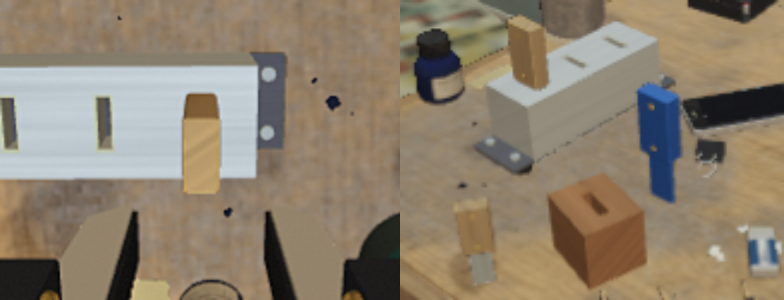

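The gauge stands upright in the left slot with its shoulder on the block, at about (200,145) left and (528,52) right in the picture. The stand is empty and nothing else has moved. Handing in.

```bash
python3 -c "from plant import ticket; print(ticket.close_job())"
```

```text
the job is handed in; nothing more can be done
None
```

I tried the slots left, middle, right: the left took the whole blade, the middle jammed at 25 mm and the right at 15 mm. I left the gauge released and fully home in the left slot; the highest force I read while pressing was about 7 N, and the job is handed in.

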